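Nudge the thick bar offcut up the gutter to its stop

ROBOT

A 6-joint arm with a two-finger parallel gripper is mounted at the origin on the work surface. World frame = base frame: x ahead of the robot, y to its left, z up, the work surface at z = 0. Lengths are in m, angles in degrees, forces in N, time in s.
With the tool pointing down it reaches from about 0.4 to 0.825 m from the base axis. Payload 7 kg.
Tool frame: the origin (TCP) lies at the very end of the fingers, on their centre line; the grasp point (between the pads) lies r.pinch_z behind it (r.pinch_z is the distance from the TCP to the grasp point, in m); z points along the fingers, y is the direction in which the jaws open and shut (so a half turn about z gives the same grasp; the last joint's range is limited). The gripper opens to 88 mm and grips with 3 to 60 N. Pads are 19 mm wide; open, the fingers measure 130 mm over their backs; the gripper's body (78 mm by 193 mm) begins 47 mm behind the grasp point.
Start: joints at [-56.03, 20.546, 0.682, 0, -70.136, -16.507], TCP at [0.203, -0.644, 0.227] pointing down, gripper open.
Joint ranges: [-176.03, 176.03], [-82.01, 121.73], [-58.28, 71.71], [-173.87, 95.51], [-174.79, -0.11], [-173.66, 173.66]. Speed limits (degrees/s): [136.94, 136.94, 172.46, 180, 180, 180].

INTERFACE

Orientations are given as [roll, pitch, yaw] about the fixed x, y, z axes, in that order (R = Rz(yaw) Ry(pitch) Rx(roll)).
In Python, from plant import r gives the robot as it stands. The module is installed in compiled form; this text tells all that it offers.
- The arm moves only by the tool servo_tool, never from a script. Its argument "steps" is a list of rows, each a list of 5 numbers: the finger opening in cm, from 0 to 8.76, then the shift along the tool's x, y, z in cm, then the turn about the tool's z in degrees. In form: [[fingers, x, y, z, spin], ...]. A call has 1 to 8 rows; each row shifts and turns the commanded pose from where the row before left it, along the tool's axes as they then stand; what a row does not reach is not made up. A row lasts 1/8 s, in which the tool goes at most 62.5 mm and 10.7 degrees, less where a joint would pass 70% of its speed; a pose out of reach is approached as far as the arm can. A call with a gripper value outside its range is refused whole. The fingers move at their own pace and stop on an object; "squeeze" is the grip in N (left out, the last holds). Time passes only in rows, so rows that do not move let the fingers close. It gives the time, the measured TCP pose, the force and the opening at its end, in the units of the state.
- r.get_state(): the state, without advancing time (a new reading comes with each control period).
- r.capture(name): name is "scene" or "top"; returns the picture (480x640x3 uint8, red, green, blue); there is no depth.
- r.calibration(name): a dict with "K" (3x3 intrinsics, pixels), "dist_coeffs" ([k1, k2, p1, p2, k3] as OpenCV has them; the pictures are not rectified), "rvec" (rotation vector, rad) and "tvec" (3), from world to camera coordinates, as OpenCV has them. Camera axes: x right, y down, z forward; pixel columns grow to the right and rows downward; lengths in m; the calibration is good to about 2 mm. A picture is of the moment at which its call begins. calibration takes no time and is no camera call.
- r.close_job(): hands the job in, once; it reports no verdict.
The state is a dict: "time_s": time; "joints": joint angles; "qd": joint speeds; "joint_torque": joint torques, N m; "tcp_pos": TCP position; "eef_rot": TCP orientation; "contact_force": force on the tool from outside, world axes, zero at the start; "moment": the same for the moment, N m; "gripper_width": finger opening in m.
Only numpy, scipy, OpenCV 4.12 (cv2) and the standard library are available. Lean on these libraries where they do the work, as an engineer would, in place of code of your own. Each camera call takes 0.05 s, during which the arm holds its last target.

TASK

On the welding bench stands a ramp with two sloped gutters, each with a round steel bar offcut lying in the dip at its low end. With the fingertips, push the thicker offcut up its gutter and over the hump near the top, so that it rests against the stop plate and cannot roll back when you take the hand away. Only push it, do not pick it up or lift it out of the gutter, and leave the thinner offcut and everything else on the bench where they are.

Things in the scene. Friction and masses are not known exactly. Their poses are not given: they have to be found in the camera images.
- ramp: Steel ramp fixed to the bench, 290 x 150 mm base. Origin: centre of its underside; +x runs along the gutters from low end up to the stops, +y across, z up. Two parallel gutters along x, centred at y = +45 and -45 mm, 46 mm wide inside; side walls 4 mm thick rise 14 mm above the gutter floor. A low lip (x = -135 to -139 mm, top 42 mm above the bench) ends the low end.
- ramp_dip (a point): Bottom of the dips at the low end, floor level, midway between the two gutters: ramp x = -85, y = 0, z = 30 mm. From here the floors rise at 8 degrees both ways: to the low end (x = -135 mm) and up to the hump.
- ramp_hump (a point): Top of the humps, floor level, midway between the two gutters: ramp x = 70, y = 0, z = 51.8 mm. Beyond it the floors fall at 10 degrees to the stops.
- ramp_stop (a point): Foot of the stop plates' faces, floor level, midway between the two gutters: ramp x = 125, y = 0, z = 42 mm. The plates are upright, 8 mm thick, tops 95 mm above the bench.
- thick_bar: The thicker offcut: solid round steel bar, 50 mm diameter, 40 mm long, 0.4 to 0.9 kg, smooth, oily (friction 0.3), rolls freely. Origin at its centre; own y axis = bar's axis, across the gutter. Starts in the dip of either gutter (ramp x = -85 mm), centre 55 mm above the bench. Against the stop its centre is at ramp x = 100 mm, 72 mm up; let go before the hump it rolls back.
- thin_bar: The thinner offcut: solid round steel bar, 36 mm diameter, 40 mm long, otherwise alike, in the dip of the other gutter (centre 48 mm above the bench). To be left alone.
- pipe_stub: Bystander: short pipe standing on end beside the ramp, 48 mm diameter, 60 mm high. Origin: centre of its underside.
- magnet_square: Bystander: triangular red magnetic welding square, standing beside the ramp on the other side, 80 x 20 mm, 66 mm high. Origin: centre of its underside.
- end_cap: Bystander: round steel cap, 60 mm diameter, 28 mm high. Origin: centre of its underside.
- chip_hammer: Bystander: hammer lying flat, 240 mm long, along its x axis.
- wire_brush: Bystander: brush lying flat, 200 mm long, along its x axis.
- spanner: Bystander: spanner lying flat, 170 mm long, along its x axis.
- paste_tin: Bystander: aluminium tin, 70 mm diameter, 60 mm high. Origin: centre of its underside.
Not all that is in view belongs to the job. What is shaped like the thick_bar but yellow is not meant.

How it is judged:
By the outcome, as a careful person would: the job done as asked, in the order asked, and still so for the second after the job is handed in, with the robot touching nothing.
It also fails if it takes over 40 s, if anything falls off the work surface, if the arm or the gripper's body presses on something with over 40 N, if the wrist force passes 120 N, or if a joint passes its speed limit or range.

## Working session

There is one attempt and no reset: what is moved stays moved. The work goes in short steps, Python scripts to look and compute and a tool call to move; the robot and the scene stay as the last step left them, time stands still between calls to the robot, and variables do not carry over. Pictures are saved under pics/ and viewed, and the job is handed in when it is done.

Besides the shell and the picture viewer there is one more tool, called after "Request:" as a command line: name --pt "numbers of a row" for each row, then --argument value for the rest. servo_tool: Moves the arm, as the interface text tells. Its arguments: {"type":"object","properties":{"steps":{"type":"array","items":{"type":"array","items":{"type":"number"}}},"squeeze":{"type":"number"}},"required":["steps"]}

```bash
mkdir -p pics
python3 - <<'E'
from plant import r
import cv2
for n in("scene","top"):
    cv2.imwrite(f"pics/{n}0.png",r.capture(n)[:,:,::-1])
    c=r.calibration(n);print({k:(v.tolist() if hasattr(v,'tolist') else v) for k,v in c.items()})
print(r.get_state(),r.pinch_z)
E
```

```text
{'K': [[452.3867823060565, 0.0, 321.17532624031116], [0.0, 452.3867823060565, 234.9487000015905], [0.0, 0.0, 1.0]], 'dist_coeffs': [-0.05364486826438294, 0.0, 0.0, 0.0, 0.0], 'rvec': [2.055684956721309, 1.3894473477345468, -0.5313080916169923], 'tvec': [-0.210348822662515, -0.3336346267427206, 1.4972174069337143]}
{'K': [[612.8429268535319, 0.0, 315.35776786176643], [0.0, 612.8429268535319, 236.66632331433476], [0.0, 0.0, 1.0]], 'dist_coeffs': [-0.019632953195926513, 0.0, 0.0, 0.0, 0.0], 'rvec': [2.2102094256147513, -2.1581335911074024, 0.06705604997472404], 'tvec': [0.010759830049385695, 0.5547625892793909, 1.4417135569543975]}
{'time_s': 0.1, 'joints': array([-5.60307749e+01,  2.05849359e+01,  6.38029233e-01, -1.84217381e-02,
       -7.01363408e+01, -1.65063459e+01]), 'qd': array([-0.00894638, -0.18461551,  0.11214323,  0.01984322,  0.11286856,
       -0.10159784]), 'joint_torque': array([-1.88052189e-03, -5.84160161e+01,  2.93751758e+01,  7.01550901e+00,
        1.01514818e-02, -9.80560571e-05]), 'tcp_pos': array([ 0.20239098, -0.64346801,  0.22573372]), 'eef_rot': array([ 1.79915262e+02, -7.04967990e-03, -1.62543388e+02]), 'contact_force': array([-0.4833774 , -0.81326876, -1.51171311]), 'moment': array([ 0.01385627, -0.01412301,  0.02917156]), 'gripper_width': 0.08760359136622024} 0.0188
```

View pics/scene0.png

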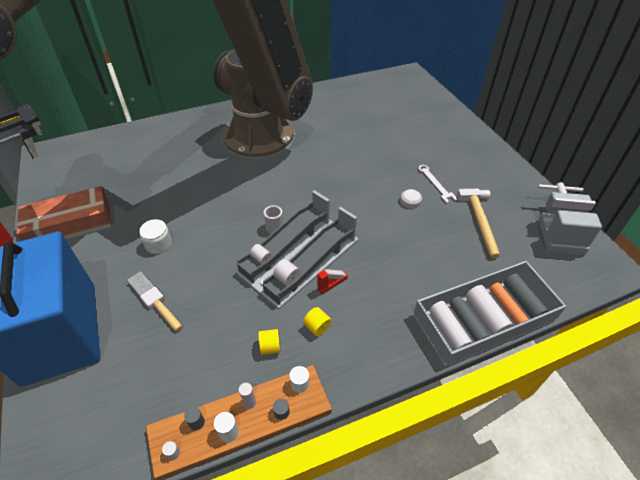

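View pics/top0.png

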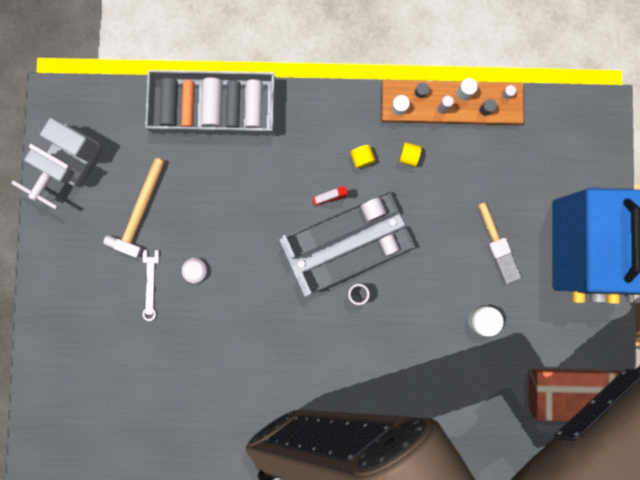

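The scene shows the ramp with two steel bars. Candidates in the top view are (373,209), the wider bar in the far gutter, and (389,244), the narrower one in the near gutter. The yellow cylinders at (362,156) and (411,155) are decoys. I'll enlarge to confirm.

Run:
```python
import cv2,numpy as np
a=cv2.imread("pics/top0.png")[180:310,265:430];b=cv2.imread("pics/scene0.png")[180:315,225:370]
cv2.imwrite("pics/topc.png",cv2.resize(a,None,fx=4.8,fy=4.6,interpolation=cv2.INTER_CUBIC) if 0 else cv2.resize(a,None,fx=4.5,fy=4.5,interpolation=cv2.INTER_CUBIC))
cv2.imwrite("pics/scenec.png",cv2.resize(b,None,fx=4,fy=4,interpolation=cv2.INTER_CUBIC))
```

```text
(no output)
```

View pics/topc.png

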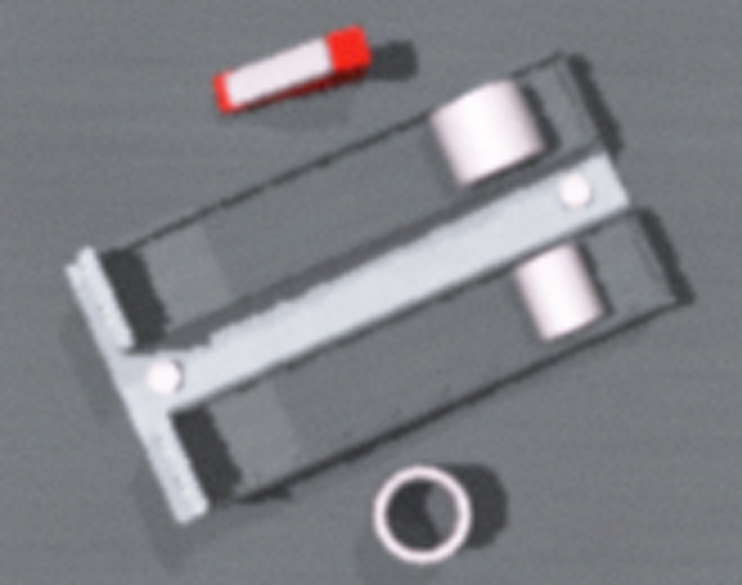

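View pics/scenec.png

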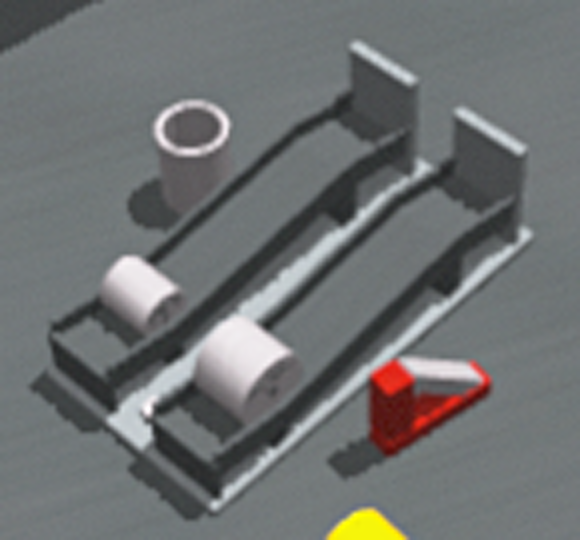

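```bash
cat > h.py <<'E'
import cv2,numpy as np
from plant import r
from scipy.optimize import least_squares
C={n:r.calibration(n) for n in("scene","top")}
def proj(n,P):
    c=C[n];return cv2.projectPoints(np.float64(P).reshape(-1,3),np.float64(c["rvec"]),np.float64(c["tvec"]),np.float64(c["K"]),np.float64(c["dist_coeffs"]))[0].reshape(-1,2)
def ray(n,uv,z):
    c=C[n];K=np.float64(c["K"]);R=cv2.Rodrigues(np.float64(c["rvec"]))[0];t=np.float64(c["tvec"]).ravel()
    q=cv2.undistortPoints(np.float64([[uv]]),K,np.float64(c["dist_coeffs"])).ravel()
    o=-R.T@t;d=R.T@np.array([*q,1]);return o+d*(z-o[2])/d[2]
def w(p,P):
    P=np.float64(P).reshape(-1,3);c,s=np.cos(p[2]),np.sin(p[2])
    return np.c_[p[0]+c*P[:,0]-s*P[:,1],p[1]+s*P[:,0]+c*P[:,1],P[:,2]]
E
python3 - <<'E'
from h import *
im={n:cv2.imread(f"pics/{n}0.png") for n in C}
def blob(n,x0,y0,x1,y1):
    a=im[n][y0:y1,x0:x1].astype(int);m=((a.min(2)>165)&(a[...,2]>=a[...,1])).astype(np.uint8)
    k,l,s,c=cv2.connectedComponentsWithStats(m);i=1+s[1:,4].argmax();(cc,sz,an)=cv2.minAreaRect(np.argwhere(l==i)[:,::-1].astype(np.float32))
    print(n,s[i],cc,sz,an);return np.array(cc)+[x0,y0]
T=blob("top",355,193,390,226);t=blob("top",375,228,402,258)
S=blob("scene",270,255,302,288);s=blob("scene",247,238,272,262)
T2=blob("top",355,193,390,226)
obs=[("top",[-.085,-.045,.062],T),("top",[-.085,.045,.053],t),
("scene",[.129,-.045,.095],[225+490/4,180+130/4]),("scene",[.129,.045,.095],[225+385/4,180+62/4]),
# base corner low end far / lip corners far (top view)
("top",[-.139,-.072,.042],[265+565/4.5,180+57/4.5]),("top",[-.139,.072,.042],[265+682/4.5,180+300/4.5]),
("scene",[-.139,.072,.042],[225+50/4,180+328/4]),("scene",[-.139,-.072,.042],[225+217/4,180+457/4])]
f=lambda p:np.concatenate([proj(n,w(p,P))[0]-np.array(u) for n,P,u in obs])
c0=ray("top",(345,243),.04)
o=least_squares(f,[c0[0],c0[1],np.radians(114)],loss="soft_l1");p=o.x
print(p[:2],np.degrees(p[2]));print(f(p).reshape(-1,2).round(1))
np.save("p.npy",p)
print("dip thick",w(p,[-.085,-.045,.055]),"goal",w(p,[.1,-.045,.072]))
for n in C:
    b=im[n].copy()
    for P in [[-.145,-.075,0],[-.145,.075,0],[.145,-.075,0],[.145,.075,0],[-.085,-.045,.08],[.125,-.045,.095],[.125,.045,.095],[-.139,-.018,.042],[-.139,-.072,.042],[-.139,.072,.042],[.07,-.045,.0518]]:
        u=proj(n,w(p,P))[0];cv2.circle(b,tuple(int(round(x*16)) for x in u),16,(0,255,0),-1,cv2.LINE_AA,4)
    b=b[180:315,225:430];cv2.imwrite(f"pics/{n}chk.png",cv2.resize(b,None,fx=3.8,fy=3.8,interpolation=cv2.INTER_CUBIC))
E
```

```text
top [  7   5  22  22 327] (17.200000762939453, 15.399999618530273) (17.88854217529297, 18.782970428466797) 63.43495178222656
top [  5   7  18  20 233] (13.258620262145996, 16.39655113220215) (18.012447357177734, 13.184369087219238) 68.19859313964844
scene [  5   4  22  19 242] (15.25, 12.25) (16.26345443725586, 15.55634880065918) 45.0
scene [  5   6  17  15 150] (12.5, 12.0) (14.849241256713867, 10.60660171508789) 45.0
top [  7   5  22  22 327] (17.200000762939453, 15.399999618530273) (17.88854217529297, 18.782970428466797) 63.43495178222656
[ 0.54168893 -0.05049086] 115.0497505350652
[[ 0.8  0.8]
 [ 0.2  0.5]
 [ 0.4 -0.4]
 [ 0.1 -0.4]
 [-2.  -2.1]
 [-2.9 -0.2]
 [-0.7 -0.1]
 [-1.2  1.9]]
dip thick [[ 0.61844568 -0.10844257  0.055     ]] goal [[0.54011575 0.05915641 0.072     ]]
```

View pics/topchk.png

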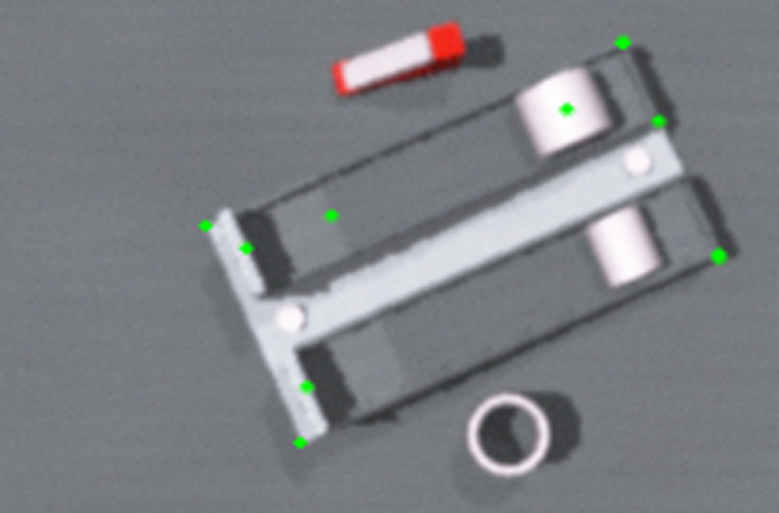

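View pics/scenechk.png

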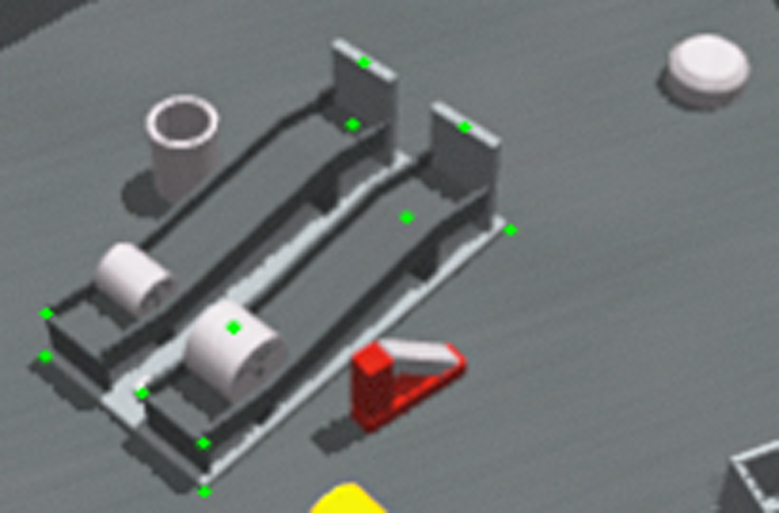

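Run:
```python
from h import *
p=np.load("p.npy")
for uv in [(553,200),(553,290),(640,190),(530,372),(530,420)]: print(uv,[ray("top",uv,z)[:2].round(3) for z in(0,.2)])
a=w(p,[[-.085,.0,.0],[-.085,-.045,.0]]);print("rampy yaw",np.degrees(p[2])+90)
s=r.get_state();R=cv2.Rodrigues(np.zeros(3))[0]
from scipy.spatial.transform import Rotation as Ro
R=Ro.from_euler("xyz",s["eef_rot"],degrees=True).as_matrix()
tgt=w(p,[-.130,-.045,.2])[0];print(tgt,"tool shift cm",R.T@(tgt-s["tcp_pos"])*100)
```

```text
(553, 200) [array([ 0.658, -0.55 ]), array([ 0.631, -0.474])]
(553, 290) [array([ 0.441, -0.55 ]), array([ 0.443, -0.473])]
(640, 190) [array([ 0.688, -0.763]), array([ 0.657, -0.658])]
(530, 372) [array([ 0.245, -0.495]), array([ 0.273, -0.426])]
(530, 420) [array([ 0.132, -0.495]), array([ 0.176, -0.426])]
rampy yaw 205.0497505350652
[ 0.63749891 -0.1492099   0.2       ] tool shift cm [-56.33412187  34.09312251   2.61686505]
```

Request:
servo_tool --pt "1 0 0 -3 0" --pt "1 -2.4 3.8 -2 0" --pt "1 -2.4 3.8 0 0" --pt "1 -2.4 3.8 0 0" --pt "1 -2.4 3.8 0 0" --pt "1 -2.4 3.8 0 0" --pt "1 -2.4 3.8 0 0" --pt "1 -2.4 3.8 0 0"

```text
time_s: 1.1
tcp_pos: [0.2829, -0.3383, 0.2763]
eef_rot: [180.0, -0.0, -162.6]
contact_force: [1.2, 0.8, 0.4]
gripper_width: 0.0135
```

Request:
servo_tool --pt "1 0 0 0 -10.3" --pt "1 0 0 0 -10.3" --pt "1 0 0 0 -10.3" --pt "1 0 0 0 -10.3" --pt "1 0 0 0 -10.3" --pt "1 0 0 0 -10.3" --pt "1 0 0 0 -10.3" --pt "1 0 0 0 -10.3"

```text
time_s: 2.1
tcp_pos: [0.2827, -0.3395, 0.2763]
eef_rot: [180.0, 0.0, -79.8]
contact_force: [0.0, 0.3, -0.2]
gripper_width: 0.0101
```

Request:
servo_tool --pt "1 0 0 0 -7.6" --pt "1 0 0 0 -7.6" --pt "1 0 0 0 0"

```text
time_s: 2.48
tcp_pos: [0.2828, -0.3396, 0.2763]
eef_rot: [180.0, 0.0, -65.0]
contact_force: [1.4, 0.2, 0.4]
gripper_width: 0.0101
```

```bash
cat > d.py <<'E'
from h import *
import sys
from scipy.spatial.transform import Rotation as Ro
p=np.load("p.npy");s=r.get_state()
R=Ro.from_euler("xyz",s["eef_rot"],degrees=True).as_matrix()
tgt=w(p,eval(sys.argv[1]))[0]
print(s["eef_rot"].round(2),s["tcp_pos"].round(4),s["contact_force"].round(1),s["time_s"],"shift cm",(R.T@(tgt-s["tcp_pos"])*100).round(2))
E
python3 d.py '[-.128,-.045,.12]'
```

```text
[ 1.7999e+02  3.0000e-02 -6.4990e+01] [ 0.2828 -0.3396  0.2763] [1.4 0.2 0.4] 2.475 shift cm [ -2.44 -40.2   15.63]
```

Request:
servo_tool --pt "1 -0.3 -5 0 0" --pt "1 -0.3 -5 0 0" --pt "1 -0.3 -5 0 0" --pt "1 -0.3 -5 0 0" --pt "1 -0.3 -5 0 0" --pt "1 -0.3 -5 0 0" --pt "1 -0.3 -5 0 0" --pt "1 -0.3 -5.2 0 0"

```text
time_s: 3.48
tcp_pos: [0.6382, -0.1468, 0.2763]
eef_rot: [180.0, 0.0, -65.1]
contact_force: [0.1, -0.5, 1.2]
gripper_width: 0.01
```

Request:
servo_tool --pt "1 0 0 3.8 0" --pt "1 0 0 3.8 0" --pt "1 0 0 4 0" --pt "1 0 0 4 0" --pt "1 0 0 0 0" --pt "1 0 0 0 0"

```text
time_s: 4.22
tcp_pos: [0.6379, -0.1479, 0.122]
eef_rot: [-179.9, -0.1, -65.0]
contact_force: [0.7, -0.8, -0.3]
gripper_width: 0.0101
```

```bash
python3 d.py '[-.128,-.045,.06]'
python3 - <<'E'
from h import *
a=r.capture("top")[160:300,260:440,::-1];b=r.capture("scene")[160:315,205:405,::-1]
cv2.imwrite("pics/t1.png",cv2.resize(a,None,fx=4,fy=4,interpolation=cv2.INTER_CUBIC))
cv2.imwrite("pics/s1.png",cv2.resize(b,None,fx=3.8,fy=3.8,interpolation=cv2.INTER_CUBIC))
E
```

```text
[-1.7994e+02 -6.0000e-02 -6.4990e+01] [ 0.6379 -0.1479  0.122 ] [ 0.7 -0.8 -0.3] 4.225 shift cm [-0.1  0.1  6.2]
```

View pics/t1.png

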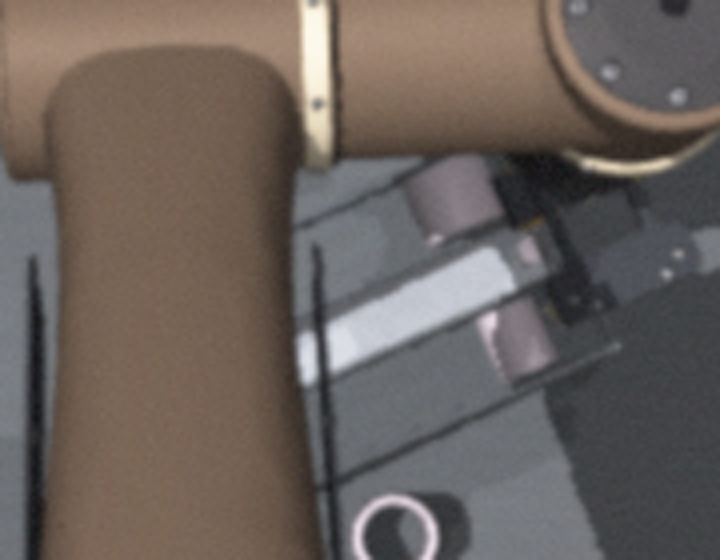

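View pics/s1.png

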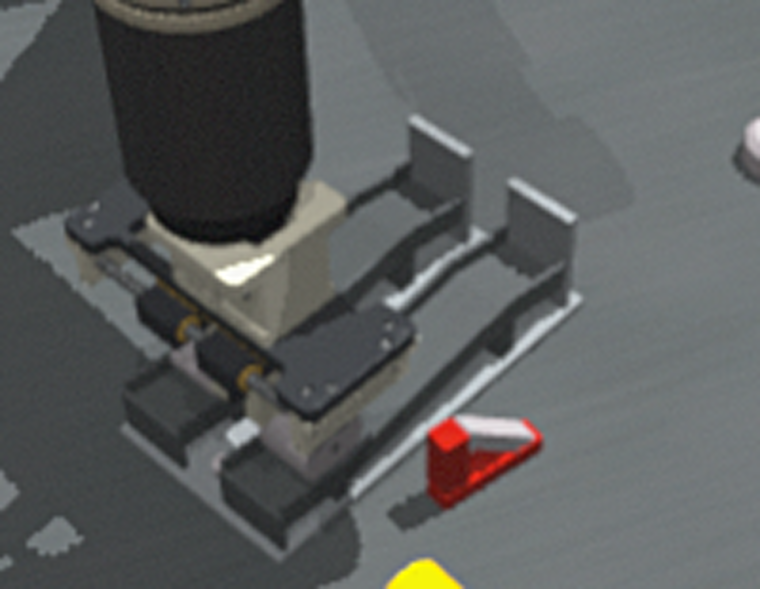

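Request:
servo_tool --pt "1 0.2 0 1.5 0" --pt "1 0 0 1.5 0" --pt "1 0 0 1.5 0" --pt "1 0 0 1.0 0" --pt "1 0 0 0.7 0" --pt "1 0 0 0 0"

```text
time_s: 5.08
tcp_pos: [0.6375, -0.1495, 0.0579]
eef_rot: [179.9, 0.0, -64.9]
contact_force: [-0.1, 0.9, 0.6]
gripper_width: 0.0099
```

```bash
python3 d.py '[-.100,-.045,.055]'
python3 - <<'E'
from h import *
a=r.capture("top")[160:300,260:440,::-1];b=r.capture("scene")[160:315,205:405,::-1]
cv2.imwrite("pics/t2.png",cv2.resize(a,None,fx=4,fy=4,interpolation=cv2.INTER_CUBIC))
cv2.imwrite("pics/s2.png",cv2.resize(b,None,fx=3.8,fy=3.8,interpolation=cv2.INTER_CUBIC))
E
```

```text
[ 1.7995e+02  2.0000e-02 -6.4940e+01] [ 0.6375 -0.1495  0.0579] [-0.1  0.9  0.6] 5.075 shift cm [-3.02 -0.01  0.29]
```

View pics/s2.png

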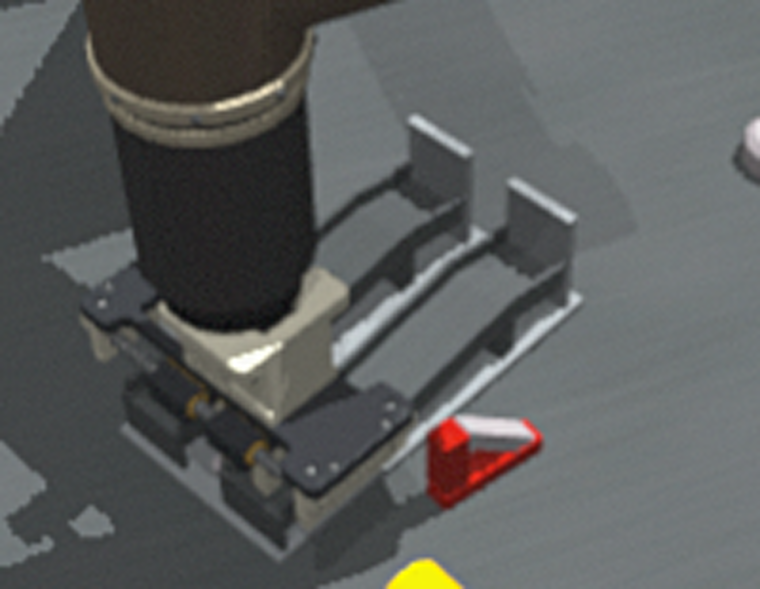

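Request:
servo_tool --pt "1 -0.6 0 0.05 0" --pt "1 -0.6 0 0.07 0" --pt "1 -0.6 0 0.07 0" --pt "1 -0.6 0 0.07 0" --pt "1 -0.6 0 0.07 0" --pt "1 -0.6 0 0.07 0" --pt "1 -0.6 0 0 0" --pt "1 -0.6 0 0 0"

```text
time_s: 6.18
tcp_pos: [0.6182, -0.1059, 0.0556]
eef_rot: [-179.9, -0.1, -64.9]
contact_force: [2.5, -2.6, 3.1]
gripper_width: 0.0102
```

```bash
python3 d.py '[-.035,-.045,.059]'
python3 - <<'E'
from h import *
a=r.capture("top")[160:300,260:440,::-1];b=r.capture("scene")[160:315,205:405,::-1]
cv2.imwrite("pics/t3.png",cv2.resize(a,None,fx=4,fy=4,interpolation=cv2.INTER_CUBIC))
cv2.imwrite("pics/s3.png",cv2.resize(b,None,fx=3.8,fy=3.8,interpolation=cv2.INTER_CUBIC))
E
```

```text
[-1.799e+02 -7.000e-02 -6.491e+01] [ 0.6182 -0.1059  0.0556] [ 2.5 -2.6  3.1] 6.175 shift cm [-4.76  0.08 -0.35]
```

View pics/s3.png

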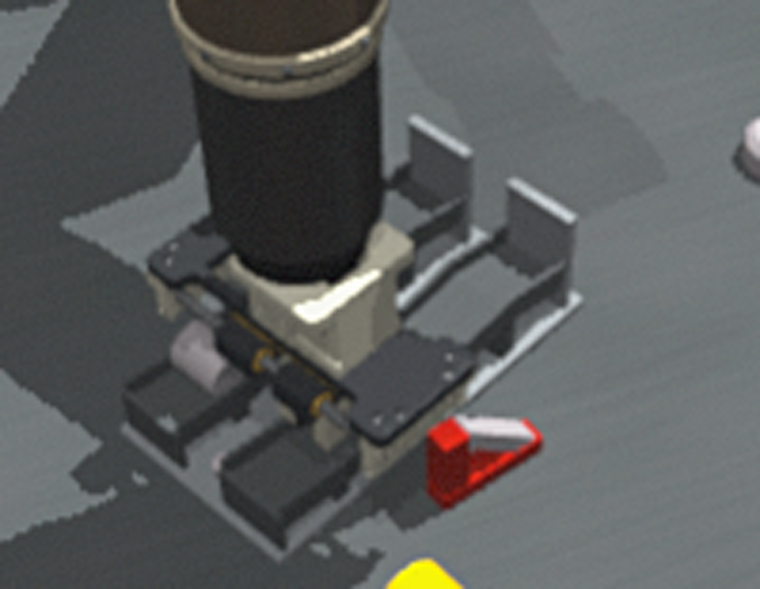

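View pics/t3.png

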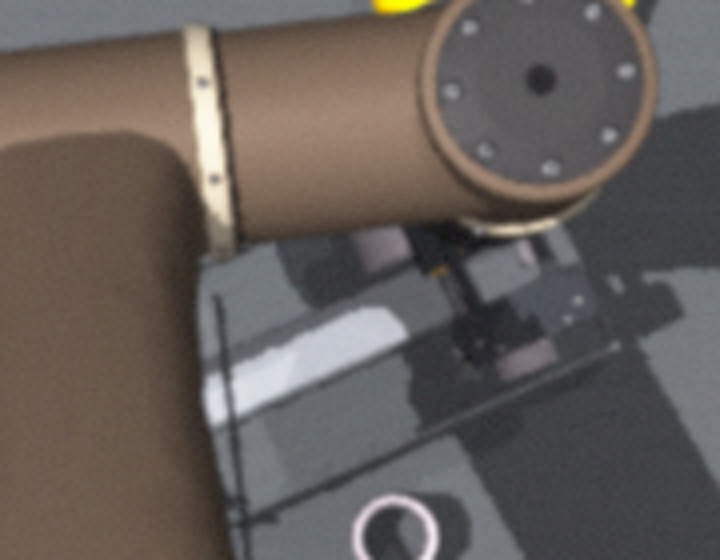

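Request:
servo_tool --pt "1 -0.6 0 -0.05 0" --pt "1 -0.6 0 -0.07 0" --pt "1 -0.6 0 -0.08 0" --pt "1 -0.6 0 -0.08 0" --pt "1 -0.6 0 -0.08 0" --pt "1 -0.6 0 -0.08 0" --pt "1 -0.6 0 -0.08 0" --pt "1 -0.6 0 -0.08 0"

```text
time_s: 7.28
tcp_pos: [0.5969, -0.0622, 0.0606]
eef_rot: [180.0, 0.0, -64.9]
contact_force: [1.4, -2.7, 2.3]
gripper_width: 0.0098
```

```bash
python3 d.py '[.03,-.045,.068]'
python3 - <<'E'
from h import *
a=r.capture("top")[160:300,260:440,::-1]
cv2.imwrite("pics/t4.png",cv2.resize(a,None,fx=4,fy=4,interpolation=cv2.INTER_CUBIC))
E
```

```text
[180.     0.   -64.94] [ 0.5969 -0.0622  0.0606] [ 1.4 -2.7  2.3] 7.275 shift cm [-6.4   0.01 -0.74]
```

View pics/t4.png

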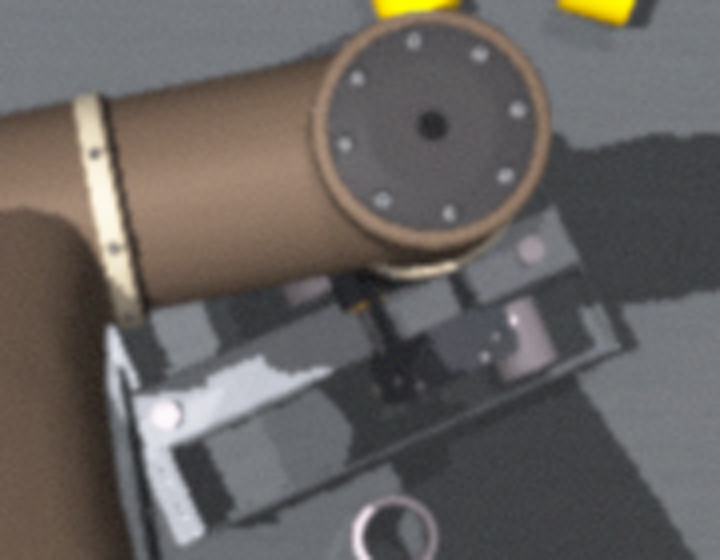

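Request:
servo_tool --pt "1 -0.6 0 -0.08 0" --pt "1 -0.6 0 -0.08 0" --pt "1 -0.6 0 -0.08 0" --pt "1 -0.6 0 -0.08 0" --pt "1 -0.6 0 -0.08 0" --pt "1 -0.6 0 -0.08 0" --pt "1 -0.6 0 -0.08 0" --pt "1 -0.6 0 -0.08 0"

```text
time_s: 8.32
tcp_pos: [0.5766, -0.0187, 0.067]
eef_rot: [180.0, 0.0, -64.9]
contact_force: [1.1, -3.8, 2.5]
gripper_width: 0.0101
```

Request:
servo_tool --pt "1 -0.5 0 -0.07 0" --pt "1 -0.5 0 -0.07 0" --pt "1 -0.5 0 -0.07 0" --pt "1 -0.4 0 -0.05 0" --pt "1 -0.4 0 -0.05 0" --pt "1 -0.4 0 -0.05 0"

```text
time_s: 9.07
tcp_pos: [0.5649, 0.0058, 0.0703]
eef_rot: [180.0, 0.0, -64.9]
contact_force: [0.4, -0.6, 0.2]
gripper_width: 0.01
```

```bash
python3 d.py '[.06,-.045,.074]'
python3 - <<'E'
from h import *
a=r.capture("top")[160:300,260:440,::-1];b=r.capture("scene")[160:315,205:405,::-1]
cv2.imwrite("pics/t5.png",cv2.resize(a,None,fx=4,fy=4,interpolation=cv2.INTER_CUBIC))
cv2.imwrite("pics/s5.png",cv2.resize(b,None,fx=3.8,fy=3.8,interpolation=cv2.INTER_CUBIC))
E
```

```text
[ 1.7997e+02  2.0000e-02 -6.4940e+01] [0.5649 0.0058 0.0703] [ 0.4 -0.6  0.2] 9.075 shift cm [-1.88 -0.01 -0.37]
```

View pics/t5.png

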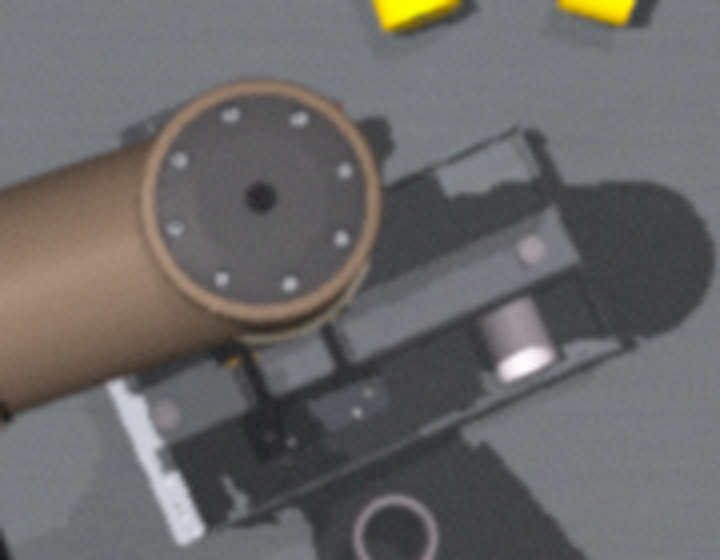

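View pics/s5.png

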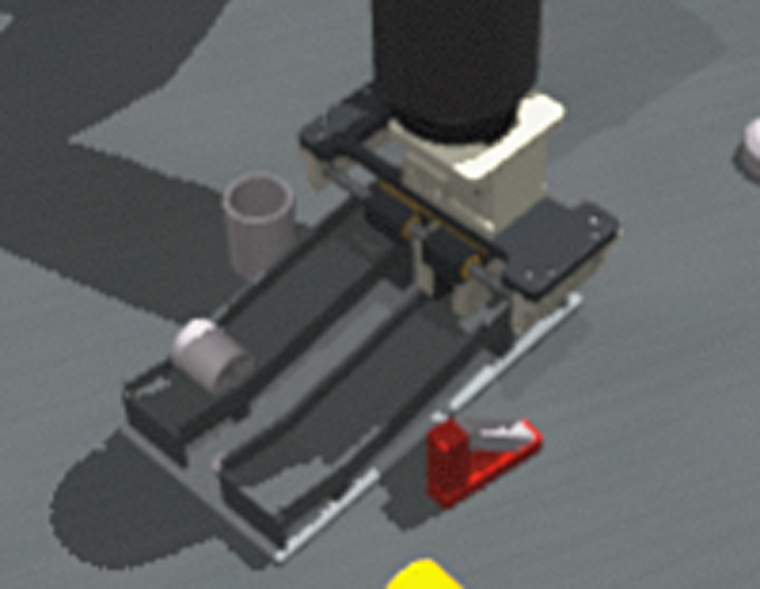

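Request:
servo_tool --pt "1 -0.4 0 -0.1 0" --pt "1 -0.4 0 -0.1 0" --pt "1 -0.4 0 -0.1 0" --pt "1 -0.4 0 0 0" --pt "1 0 0 0 0" --pt "1 0 0 0 0"

```text
time_s: 9.93
tcp_pos: [0.5586, 0.0199, 0.0735]
eef_rot: [180.0, 0.0, -64.9]
contact_force: [0.6, -0.4, 0.8]
gripper_width: 0.0098
```

Request:
servo_tool --pt "1 1 0 0 0" --pt "1 1.5 0 0 0" --pt "1 0 0 -4 0" --pt "1 0 0 -5 0" --pt "1 0 0 -5 0" --pt "1 0 0 -4 0" --pt "1 5 0 0 0" --pt "1 5 0 0 0"

```text
time_s: 10.92
tcp_pos: [0.6124, -0.095, 0.2547]
eef_rot: [-179.9, -0.0, -64.9]
contact_force: [1.0, 0.5, -0.3]
gripper_width: 0.0098
```

Request:
servo_tool --pt "1 5 0 0 0" --pt "1 5 0 0 0" --pt "1 5 0 0 0" --pt "1 3 5 0 0" --pt "1 0 5 0 0" --pt "1 0 5 0 0" --pt "1 0 5 0 0" --pt "1 0 0 0 0"

```text
time_s: 11.92
tcp_pos: [0.5035, -0.3435, 0.2543]
eef_rot: [-180.0, -0.0, -65.1]
contact_force: [1.0, -0.1, 0.3]
gripper_width: 0.0102
```

```bash
python3 d.py '[.06,-.045,.074]'
python3 - <<'E'
from h import *
t=r.capture("top")[:,:,::-1];s=r.capture("scene")[:,:,::-1]
cv2.imwrite("pics/t6f.png",t);cv2.imwrite("pics/s6f.png",s)
p=np.load("p.npy");print(proj("top",w(p,[.1,-.045,.09])),proj("scene",w(p,[.1,-.045,.072])))
cv2.imwrite("pics/t6.png",cv2.resize(t[160:300,260:440],None,fx=4,fy=4,interpolation=cv2.INTER_CUBIC))
cv2.imwrite("pics/s6.png",cv2.resize(s[160:315,205:405],None,fx=3.8,fy=3.8,interpolation=cv2.INTER_CUBIC))
E
```

```text
[-1.7998e+02 -2.0000e-02 -6.5140e+01] [ 0.5035 -0.3435  0.2543] [ 1.  -0.1  0.3] 11.925 shift cm [-31.   -20.25  18.03]
[[299.5270671  240.44778791]] [[339.84601313 224.63419739]]
```

View pics/t6f.png

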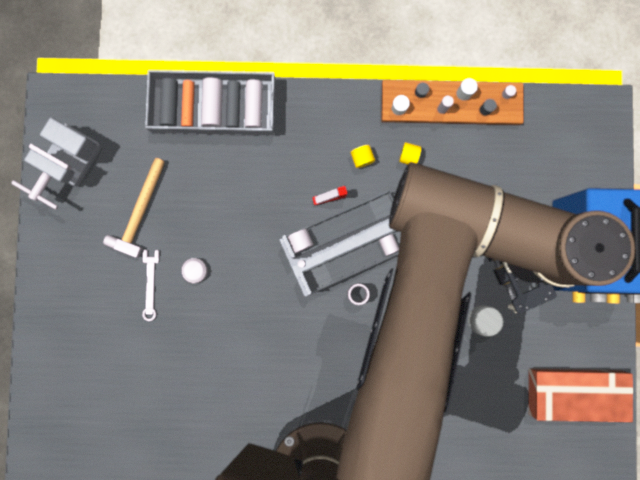

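View pics/s6.png

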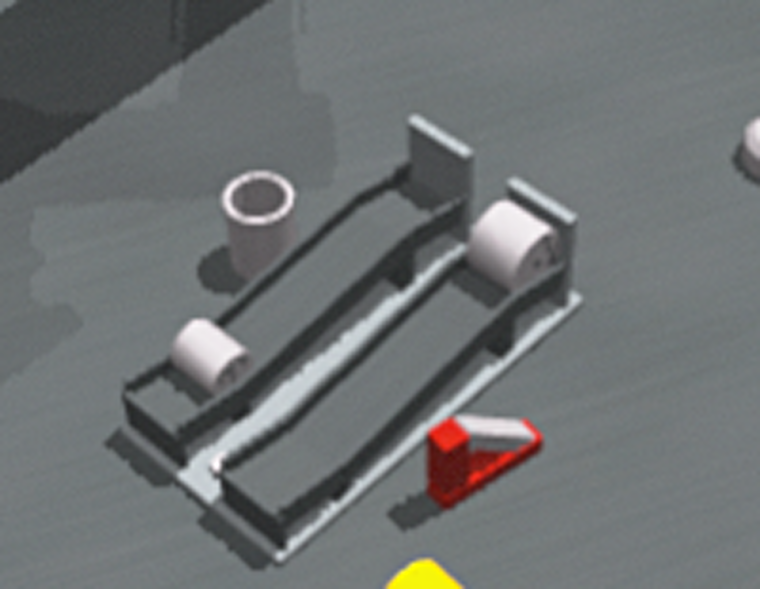

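View pics/t6.png

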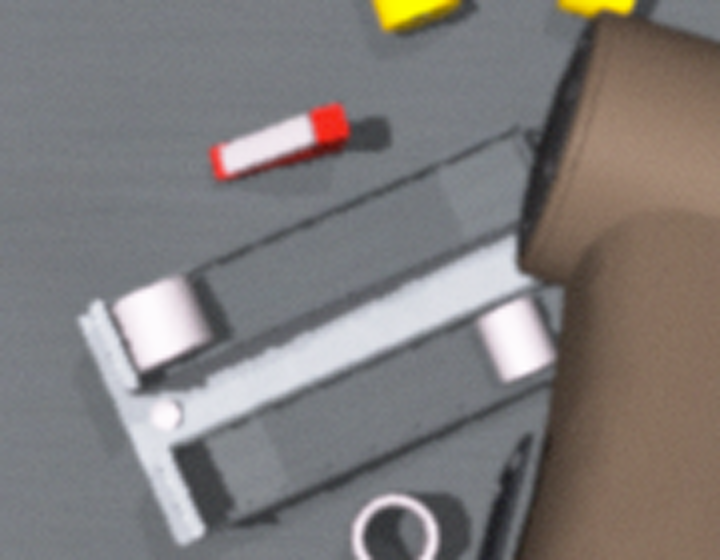

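The thick bar sits against the stop at top-view pixel (301,241), and I predicted (299.5,240.4). The thin bar is still in its dip at about (389,244), and the bystanders haven't moved.

```bash
python3 -c "
from plant import r
s=r.get_state();print(s['contact_force'],abs(s['qd']).max());print(r.close_job())"
```

```text
[ 0.36111253 -0.25128988 -0.30897672] 1.419727539322636
the job is handed in; nothing more can be done
None
```

The thick offcut now rests against the stop plate in the gutter farther from the robot. I pushed it up with the nearly closed fingertips (1 cm apart), let it roll over the hump to the stop, then drew the hand back and up.

- **Thick bar:** the last top view puts it within about 2 px of where it should lie against the stop, and the side view agrees.
- **Everything else:** the thin bar is still in its dip, and the bystanders look unmoved.
- **Forces and time:** the highest force I read was about 5 N while pushing, and contact readings were near zero at hand-in. The robot's clock stood at about 12 s.
- **Disagreement:** my pose fit for the ramp was off by up to about 3 px at the lip corners. The push still went through cleanly, and the final position matched the prediction.

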